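# Turn the test cassette over in its tipping tray

## Robot

A 7-joint arm with a two-finger parallel gripper is mounted at the origin on the work surface. World frame = base frame: x ahead of the robot, y to its left, z up, the work surface at z = 0. Lengths are in mm, angles in rad, forces in N, time in s.
With the tool pointing down it reaches from about 400 to 900 mm from the base axis. Payload 5.5 kg.
Tool frame: the origin (TCP) lies on the centre line of the jaws, within the pads' length; the fingertips stand 25 mm ahead of it and the grasp point (between the pads) lies 6 mm ahead of it; z points along the fingers, y is the line along which they close (so a half turn about z gives the same grasp; the last joint's range is limited). The gripper opens to 92 mm and grips with 3 to 60 N. Pads are 19 mm wide; open, the fingers measure 130 mm over their backs; the gripper's body (75 mm by 190 mm) begins 47 mm behind the grasp point.
Start: joints at [-0.927, 0.501, -0.427, 1.55, 0.221, 1.138, -0.21], TCP at [241.545, 603.453, 251.729] pointing down, gripper open.
Joint ranges: [-2.88, 2.88], [-0.31, 2.03], [-1.54, 1.56], [0.2, 2.42], [-1.41, 4.55], [0.19, 2.02], [-2.57, 2.57]. Speed limits (rad/s): [2.57, 2.57, 3.14, 3.14, 3.14, 3.14, 3.14].

## Interface

Orientations are given as a unit quaternion [w, x, y, z].
In Python, from plant import * gives the robot as it stands. The module is installed in compiled form; this text tells all that it offers.
- The arm moves only by the tool step_arm, never from a script. Its argument "steps" is a list of rows, each a list of 7 numbers: the opening in per cent of the stroke, from 0 (shut) to 100 (fully open), then the shift along the tool's x, y, z in cm, then the turn, a rotation vector about the tool's x, y, z in degrees. In form: [[grip, tx, ty, tz, wx, wy, wz], ...]. A call has 1 to 12 rows; each row shifts and turns the commanded pose from where the row before left it, along the tool's axes as they then stand; what a row does not reach is not made up. A row lasts 1/10 s, in which the tool goes at most 50 mm and 8.59 degrees, less where a joint would pass 70% of its speed; a pose out of reach is approached as far as the arm can. A call with a gripper value outside its range is refused whole. The fingers move at their own pace and stop on an object; "force" is the grip in N (left out, the last holds). Time passes only in rows, so rows that do not move let the fingers close. It gives the time, the measured TCP pose, the force, the opening and the grip force at its end, in the units of the state.
- read_state(): the state, without advancing time (a new reading comes with each control period).
- read_camera(name): name is "scene" or "top" or "wrist"; returns the picture (480x640x3 uint8, red, green, blue); there is no depth.
- camera_params(name): a dict with "K" (3x3 intrinsics, pixels), "k1" (the pictures are not rectified: a ray, as slopes to the right and down, at radius r is drawn at 1 + k1 r^2 times it, then the intrinsics apply), "R" (3x3) and "t" (3): a world point X has camera coordinates R X + t. Camera axes: x right, y down, z forward; pixel columns grow to the right and rows downward; lengths in mm; the calibration is good to about 2 mm. A picture is of the moment at which its call begins: read the wrist's pose just before it. camera_params takes no time and is no camera call; for the wrist camera it gives the pose at the moment of the call.
- finish_job(): hands the job in; it is judged then, once.
The state is a dict: "clock": time; "qpos": joint angles; "dq": joint speeds; "tau": joint torques, N m; "eef_pos": TCP position; "eef_rot": TCP orientation; "wrist_force": force on the tool from outside, world axes, zero at the start; "wrist_torque": the same for the moment, N m; "finger_gap": finger opening in mm; "grip_force": force on a finger pad.
Only numpy, scipy, OpenCV 4.12 (cv2) and the standard library are available. Lean on these libraries where they do the work, as an engineer would, in place of code of your own. Each camera call takes 0.05 s, during which the arm holds its last target. There are 200 camera calls.

## Task

Turn the used rapid-test cassette over without touching it: lift the black bar of the hinged tray it lies in and tip the tray past upright, as far as it goes, so that the cassette slides down and tumbles onto the fixed steel shelf behind the hinge with its window up, then bring the empty tray back down flat and let go. Leave the other tray, with the round disc, down.

Things in the scene. Friction and masses are not known exactly. Their poses are not given: they have to be found in the camera images.
- stand: Fixed grey stand whose steel tray holds the oblong cassette (its twin, beside it, holds a disc). Origin on the table below the middle of the hinge axis, which is 40 mm up and runs along y; x points to the tray and its bar, away from the robot within 18 degrees. On the -x side a fixed shelf: floor 40 mm up, x -5 to -77 mm, 108 mm wide, walls 14 mm high on its 3 outer sides.
- tray (a joint): Tray of that stand (rad): 0 flat, 1.57 upright, 2.1 stop, over the shelf; swings freely, falls back below 1.5. Floor 28 mm up, 57 x 100 mm, 12 mm rims. Grip: black bar, 10 mm thick, 90 mm free length along y, 53 mm clear of the tray, nothing below; at angle a its centre is at x = 115 mm cos a, 40 mm + 115 mm sin a up. Pinched across x from above, it turns between the fingers.
- cassette: Loose white test cassette, 26 x 72 x 6 mm (x, y, z), about 15 g, lying window down in the tray. Origin at its centre; y along its long side, roughly along the hinge; z points out of its plain back: up at the start, down when the window is up. It slides to the rim at the hinge and topples over it when the tray is 15 degrees or more past upright (angle 1.85 or more; 2.0 is sure).
- other_tray (a joint): The same tray on the twin stand, about 0.3 m to the left or right, which holds a round white disc, 38 mm across (rad): 0 flat. It must stay down.

How it is judged (in metres and radians):
On the way, in this order (a step that is already met when the one before it is completed fails the run):
1. the cassette's tray is tipped past upright (value of joint tray above 1.62 rad).
2. the cassette has tumbled onto the shelf, window up (angle between cassette's own z axis and vertical above 2.9 rad and x of cassette in the frame of stand below -0.002 m), for 0.2 s.
At the end, for the whole second after the job is handed in: The cassette lies still on the fixed shelf of its stand, window up and flat within about 13 degrees, its centre on the shelf side of the hinge and within the shelf's walls; its tray is back down within 0.15 rad; the other tray is down within 0.15 rad (all of step 2 and x of cassette in the frame of stand above -0.085 m and y of cassette in the frame of stand between -0.055 and 0.055 m and linear speed of cassette below 0.02 m/s and value of joint each of tray, other_tray below 0.15 rad); the robot touches nothing.
It fails at once if the robot touches the cassette (contact force between any of the fingers, the arm and cassette above 0.3 N).
It fails at once if the other tray is tipped (value of joint other_tray above 0.3 rad).
It also fails if it takes over 42 s, if anything falls off the work surface, if the arm or the gripper's body presses on something with over 40 N, if the wrist force passes 120 N, or if a joint passes its speed limit or range.

## Working session

There is one attempt and no reset: what is moved stays moved. The work goes in short steps, Python scripts to look and compute and a tool call to move; the robot and the scene stay as the last step left them, time stands still between calls to the robot, and variables do not carry over. Pictures are saved under pics/ and viewed, at most 10 in all, crops included, and the job is handed in when it is done.

Besides the shell and the picture viewer there is one more tool, called after "Call:" by a JSON object that holds its "api" and its "payload", one argument or row to a line. step_arm: Moves the arm, as the interface text tells. Its arguments: {"type":"object","properties":{"steps":{"type":"array","items":{"type":"array","items":{"type":"number"}}},"force":{"type":"number"}},"required":["steps"]}

```bash
mkdir -p pics; python3 - <<'E'
from plant import *
import cv2
s=read_state();print(s['clock'],s['eef_pos'],s['eef_rot'],s['finger_gap'])
for n in ("top","scene"):
    cv2.imwrite(f"pics/{n}0.png",read_camera(n)[:,:,::-1]); p=camera_params(n); print(n,p['K'].tolist() if hasattr(p['K'],'tolist') else p['K'],p['k1'],p['R'],p['t'])
E
```

```text
0.0 [241.38338858 602.81009494 250.67017496] [-2.09902033e-04  1.89210727e-01  9.81936020e-01 -9.53224804e-04] 92.14074279206952
top [[561.2315272398072, 0.0, 321.83284711384084], [0.0, 561.2315272398072, 242.64252817456764], [0.0, 0.0, 1.0]] -0.008419355693990185 [[-0.01960557 -0.99967485 -0.01630394]
 [-0.99399799  0.02124448 -0.10731574]
 [ 0.10762721  0.0141021  -0.9940913 ]] [  4.42769074 538.87244527 722.76379382]
scene [[457.1111050572673, 0.0, 320.33924899156074], [0.0, 457.1111050572673, 237.98409099299457], [0.0, 0.0, 1.0]] -0.051915304318740536 [[-0.52665313  0.84994919  0.01492841]
 [ 0.63183728  0.40313227 -0.66201664]
 [-0.56869863 -0.33922081 -0.74934045]] [ 259.94525594 -301.00896557 1009.42299435]
```

View pics/top0.png

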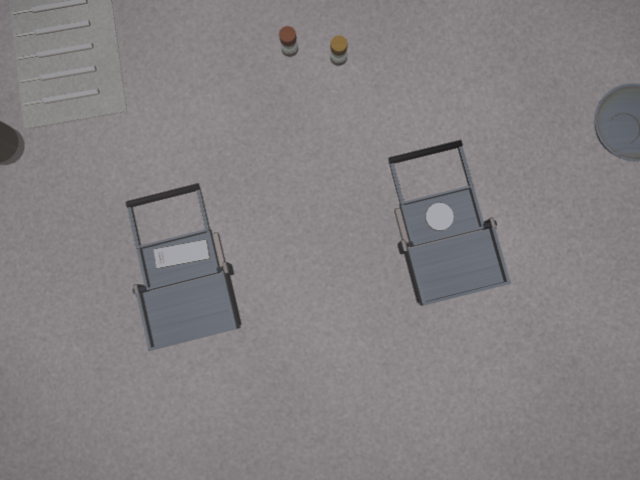

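View pics/scene0.png

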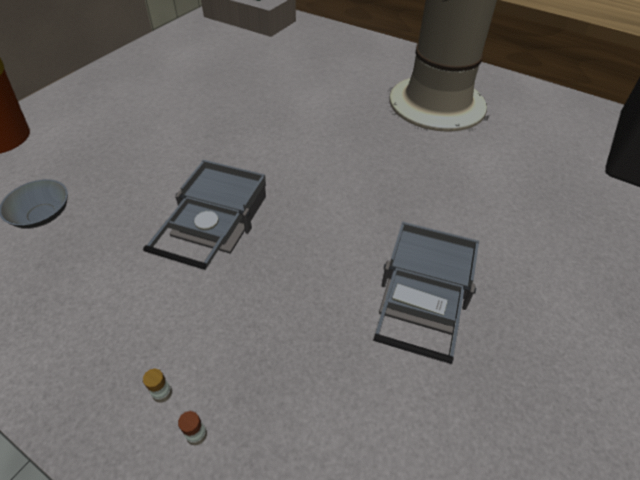

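The top view shows the cassette's tray on the left: bar ends at about (128,204) and (199,187), hinge knobs at (138,290) and (228,268). The disc's tray is on the right, with its bar at (390,159)–(461,144). In the scene view the cassette's bar runs (377,341)–(452,356).

```bash
cat > h.py <<'E'
from plant import *
import numpy as np, cv2
def ray(p,px,z):
    K=np.array(p['K']);k=p['k1']
    u=cv2.undistortPoints(np.array([[px]],float),K,np.array([k,0,0,0,0.]))[0,0]
    R=np.array(p['R']);t=np.array(p['t']); c=-R.T@t; d=R.T@np.array([u[0],u[1],1])
    return c+d*(z-c[2])/d[2]
E
python3 - <<'E'
from h import *
p=camera_params("top");q=camera_params("scene")
A=ray(p,(128,204),43);B=ray(p,(199,187.5),43);print('bar top',A,B,(A+B)/2,np.linalg.norm(A-B))
C=ray(q,(377.5,340),43);D=ray(q,(452,355),43);print('bar scene',C,D,(C+D)/2,np.linalg.norm(C-D))
H=ray(p,(138,290),43);I=ray(p,(228,268),43);print('hinge',H,I,(H+I)/2)
# shelf outer corners
for c in [(152,349),(240,326)]: print('shelf',ray(p,c,54))
m=(A+B)/2; h=(H+I)/2; d=m-h; print(d,np.linalg.norm(d),np.degrees(np.arctan2(d[1],d[0])), np.degrees(np.arctan2(*( (A-B)[[1,0]])))-90)
from scipy.spatial.transform import Rotation as Ro
w=read_state()['eef_rot'];print(Ro.from_quat(np.r_[w[1:],w[0]]).as_matrix())
E
```

```text
bar top [594.67646425 250.60315441  43.        ] [614.81998495 155.59629417  43.        ] [604.7482246  203.09972429  43.        ] 97.11881855734626
bar scene [620.14567171 161.76571064  43.        ] [589.94076165 249.24905107  43.        ] [605.04321668 205.50738085  43.        ] 92.5509127115801
hinge [480.05904688 235.37656984  43.        ] [506.51202002 116.94820976  43.        ] [493.28553345 176.1623898   43.        ]
shelf [404.26220696 212.46622312  54.        ]
shelf [431.26594166  99.69411091  54.        ]
[111.46269115  26.93733449   0.        ] 114.67149387802944 13.586242522140974 11.970678907927649
[[-9.28381544e-01  3.71627768e-01 -7.14684476e-04]
 [ 3.71628449e-01  9.28380152e-01 -1.60910783e-03]
 [ 6.55097315e-05 -1.75946310e-03 -9.99998450e-01]]
```

Call:
{"api": "step_arm", "payload": {
  "steps": [
    [100,-4.05,-1.96,0.6,0,0,0],
    [100,-4.05,-1.96,0.6,0,0,0],
    [100,-4.05,-1.96,0.6,0,0,0],
    [100,-4.05,-1.96,0.6,0,0,0],
    [100,-4.05,-1.96,0.6,0,0,0],
    [100,-4.05,-1.96,0.6,0,0,0],
    [100,-4.05,-1.96,0.6,0,0,0],
    [100,-4.05,-1.96,0.6,0,0,0],
    [100,-4.05,-1.96,0.6,0,0,0],
    [100,-4.05,-1.96,0.6,0,0,0],
    [100,-4.05,-1.96,0.6,0,0,0],
    [100,-4.05,-1.96,0.6,0,0,0]
  ]
}}

```text
clock: 1.3
eef_pos: [606.0, 202.8, 179.0]
eef_rot: [-0.0, 0.189, 0.982, -0.0]
wrist_force: [1.2, 0.5, -0.9]
finger_gap: 91.6
grip_force: 0.0
```

Call:
{"api": "step_arm", "payload": {
  "steps": [
    [100,0,0,0,0,0,6.9],
    [100,0,0,0,0,0,6.9],
    [100,0,0,0,0,0,6.9],
    [100,0,0,0,0,0,6.9],
    [100,0,0,0,0,0,6.9],
    [100,0,0,0,0,0,6.9],
    [100,0,0,0,0,0,6.9],
    [100,0,0,0,0,0,6.9],
    [100,0,0,0,0,0,0],
    [100,0,0,0,0,0,0]
  ]
}}

```text
clock: 2.3
eef_pos: [605.0, 204.5, 179.3]
eef_rot: [-0.0, 0.621, 0.784, -0.0]
wrist_force: [0.3, 0.2, 0.1]
finger_gap: 91.9
grip_force: 0.0
```

```bash
cat >> h.py <<'E'
from scipy.spatial.transform import Rotation as Ro
def pose():
    s=read_state();w=s['eef_rot'];return np.array(s['eef_pos']),Ro.from_quat(np.r_[w[1:],w[0]]).as_matrix(),s
E
python3 - <<'E'
from h import *
x,R,s=pose();print(s['clock'],x,R.round(3),s['qpos'])
d=np.array([605,204.3,46])-x;print('tool shift mm',R.T@d)
p=camera_params("wrist");import pickle;pickle.dump(p,open('w0.pkl','wb'))
cv2.imwrite("pics/w0.png",read_camera("wrist")[:,:,::-1])
E
```

```text
2.3 [605.02512318 204.50686884 179.33558759] [[-0.228  0.974 -0.001]
 [ 0.974  0.228 -0.   ]
 [-0.    -0.001 -1.   ]] [-0.320872    0.52064932 -0.06427546  1.65387758  0.03892026  0.96907408
 -0.16861992]
tool shift mm [-1.64351810e-01  2.65457031e-02  1.33335647e+02]
```

View pics/w0.png

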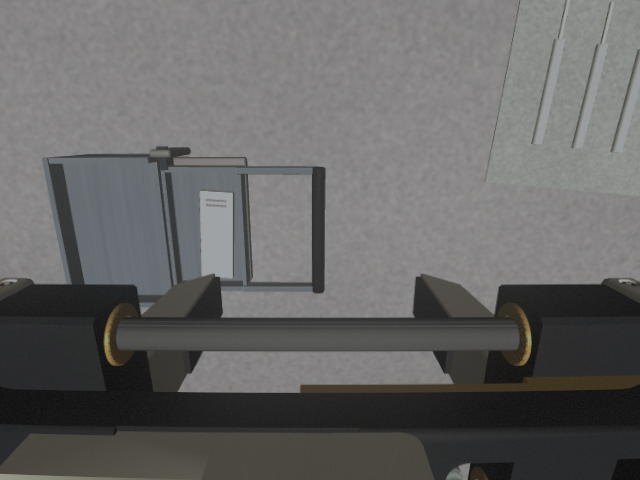

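The wrist view shows the bar nearly parallel to the pads, running (319,167)–(318,292). I'll check its position from this view too.

```bash
python3 - <<'E'
from h import *
import pickle;p=pickle.load(open('w0.pkl','rb'))
A=ray(p,(319,168),43);B=ray(p,(318,292),43);H=[ray(p,(163,c),40) for c in (156,)]
m=(A+B)/2;print(A,B,m,np.linalg.norm(A-B),H, 'yaw',np.degrees(np.arctan2(*((A-B)[[1,0]]))))
x,R,s=pose();print(R.T@(np.r_[m[:2],46]-x))
E
```

```text
[594.9332122  252.43994572  43.        ] [616.88947354 155.98212578  43.        ] [605.91134287 204.21103575  43.        ] 98.92516585963936 [array([480.73336515, 234.62845227,  40.        ])] yaw 102.82348527724288
[ -0.45846074   0.80717463 133.41412967]
```

Both views agree (yaw 12.8°, offset under 1 mm). At full opening the inner finger would hit the tray, so I narrow the fingers first and then descend.

Call:
{"api": "step_arm", "payload": {
  "steps": [
    [40,0,0.08,2,0,0,0],
    [40,0,0,2,0,0,0],
    [40,0,0,0,0,0,0],
    [40,0,0,0,0,0,0],
    [40,0,0,0,0,0,0],
    [40,0,0,3,0,0,0],
    [40,0,0,3,0,0,0],
    [40,0,0,2.3,0,0,0],
    [40,0,0,1,0,0,0],
    [40,0,0,0,0,0,0],
    [40,0,0,0,0,0,0]
  ]
}}

```text
clock: 3.45
eef_pos: [607.2, 205.1, 48.1]
eef_rot: [0.001, 0.623, 0.783, 0.001]
wrist_force: [0.9, -0.1, 0.1]
finger_gap: 36.7
grip_force: 0.0
```

Call:
{"api": "step_arm", "payload": {
  "steps": [
    [0,0,0,0,0,0,0],
    [0,0,0,0,0,0,0],
    [0,0,0,0,0,0,0],
    [0,0,0,0,0,0,0],
    [0,0,0,0,0,0,0],
    [0,0,0,0,0,0,0]
  ],
  "force": 12
}}

```text
clock: 4.05
eef_pos: [605.5, 204.6, 47.2]
eef_rot: [-0.0, 0.623, 0.783, -0.001]
wrist_force: [-3.0, -1.2, 5.1]
finger_gap: 9.8
grip_force: 12.0
```

```bash
python3 - <<'E'
from h import *
x,R,s=pose();print(s['clock'],x,s['finger_gap'],s['grip_force'],s['wrist_force'])
a=np.linspace(0,2.04,25)
P=np.c_[0*a,115*np.cos(a),-115*np.sin(a)]  # tool y = stand +x, z down
print((np.diff(P,axis=0)/10).round(2).tolist())
E
```

```text
4.05 [605.47539088 204.55734573  47.20418252] 9.761388808380316 12.000353336334229 [-2.97836811 -1.16820855  5.09909986]
[[0.0, -0.04, -0.98], [0.0, -0.12, -0.97], [0.0, -0.21, -0.96], [0.0, -0.29, -0.93], [0.0, -0.36, -0.91], [0.0, -0.44, -0.87], [0.0, -0.51, -0.83], [0.0, -0.58, -0.79], [0.0, -0.65, -0.73], [0.0, -0.71, -0.68], [0.0, -0.76, -0.61], [0.0, -0.81, -0.55], [0.0, -0.85, -0.48], [0.0, -0.89, -0.4], [0.0, -0.92, -0.32], [0.0, -0.95, -0.24], [0.0, -0.96, -0.16], [0.0, -0.97, -0.08], [0.0, -0.98, 0.0], [0.0, -0.97, 0.08], [0.0, -0.96, 0.17], [0.0, -0.95, 0.25], [0.0, -0.92, 0.33], [0.0, -0.89, 0.4]]
```

Call:
{"api": "step_arm", "payload": {
  "steps": [
    [0,0,-0.04,-0.98,0,0,0],
    [0,0,-0.12,-0.97,0,0,0],
    [0,0,-0.21,-0.96,0,0,0],
    [0,0,-0.29,-0.93,0,0,0],
    [0,0,-0.36,-0.91,0,0,0],
    [0,0,-0.44,-0.87,0,0,0],
    [0,0,-0.51,-0.83,0,0,0],
    [0,0,-0.58,-0.79,0,0,0],
    [0,0,0,0,0,0,0],
    [0,0,0,0,0,0,0]
  ]
}}

```text
clock: 5.05
eef_pos: [582.4, 199.2, 120.1]
eef_rot: [0.001, 0.623, 0.782, 0.001]
wrist_force: [2.2, 0.9, 0.8]
finger_gap: 9.6
grip_force: 12.0
```

```bash
python3 - <<'E'
from h import *
x,R,s=pose();print(s['clock'],x,R.round(3),s['finger_gap'],s['grip_force'],s['wrist_force'],s['wrist_torque'])
im=read_camera("scene")[120:420,250:600,::-1]
cv2.imwrite("pics/s1.png",cv2.resize(im,None,fx=1.7,fy=1.7))
E
```

```text
5.05 [582.40713539 199.20978567 120.11075318] [[-0.225  0.974  0.003]
 [ 0.974  0.225  0.001]
 [ 0.     0.003 -1.   ]] 9.636611459794784 11.999766379594803 [2.16969608 0.8827521  0.75862652] [ 0.05691547 -0.74090386 -0.01561358]
```

View pics/s1.png

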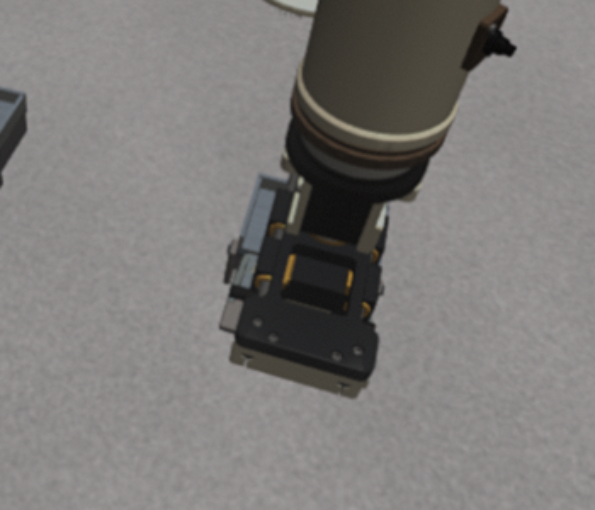

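The gripper hides the tray in this view, but the low forces, the 9.6 mm gap and the position all fit the bar following the arc. I continue.

Call:
{"api": "step_arm", "payload": {
  "steps": [
    [0,0,-0.65,-0.73,0,0,0],
    [0,0,-0.71,-0.68,0,0,0],
    [0,0,-0.76,-0.61,0,0,0],
    [0,0,-0.81,-0.55,0,0,0],
    [0,0,-0.85,-0.48,0,0,0],
    [0,0,-0.89,-0.4,0,0,0],
    [0,0,-0.92,-0.32,0,0,0],
    [0,0,-0.95,-0.24,0,0,0],
    [0,0,-0.96,-0.16,0,0,0],
    [0,0,-0.97,-0.08,0,0,0],
    [0,0,0,0,0,0,0]
  ]
}}

```text
clock: 6.2
eef_pos: [499.2, 180.1, 163.3]
eef_rot: [0.001, 0.623, 0.783, 0.001]
wrist_force: [0.8, 0.2, 8.7]
finger_gap: 9.4
grip_force: 12.0
```

Call:
{"api": "step_arm", "payload": {
  "steps": [
    [0,0,-0.98,0,0,0,0],
    [0,0,-0.97,0.08,0,0,0],
    [0,0,-0.96,0.17,0,0,0],
    [0,0,-0.95,0.25,0,0,0],
    [0,0,-0.92,0.33,0,0,0],
    [0,0,-0.89,0.4,0,0,0],
    [0,0,0,0,0,0,0],
    [0,0,0,0,0,0,0],
    [0,0,0,0,0,0,0],
    [0,0,0,0,0,0,0]
  ]
}}

```text
clock: 7.2
eef_pos: [443.5, 167.2, 149.4]
eef_rot: [-0.0, 0.623, 0.782, -0.0]
wrist_force: [-2.4, -0.9, 4.3]
finger_gap: 9.5
grip_force: 12.0
```

```bash
python3 - <<'E'
from h import *
x,R,s=pose();print(s['clock'],x,R.round(3),s['finger_gap'],s['grip_force'],s['wrist_force'],s['wrist_torque'])
h=np.array([493,178.3,40]);u=np.array([np.cos(np.radians(12.8)),np.sin(np.radians(12.8)),0])
g=x-h+6*R[:,2];print('stand x',g@u,'z',g[2],np.arctan2(g[2],g@u))
a=read_camera("top")[150:390,60:380,::-1];b=read_camera("scene")[150:390,250:570,::-1]
cv2.imwrite("pics/s2.png",cv2.resize(np.vstack([a,b]),None,fx=1.25,fy=1.25))
E
```

```text
7.2 [443.52703494 167.15653232 149.35507425] [[-0.225  0.974 -0.   ]
 [ 0.974  0.225 -0.   ]
 [-0.    -0.    -1.   ]] 9.488180185180655 12.00019285082817 [-2.41021246 -0.94587637  4.33798897] [-0.14055329  0.47151187  0.00866598]
stand x -50.71511865566333 z 103.3550748919294 2.0269668076908354
```

View pics/s2.png

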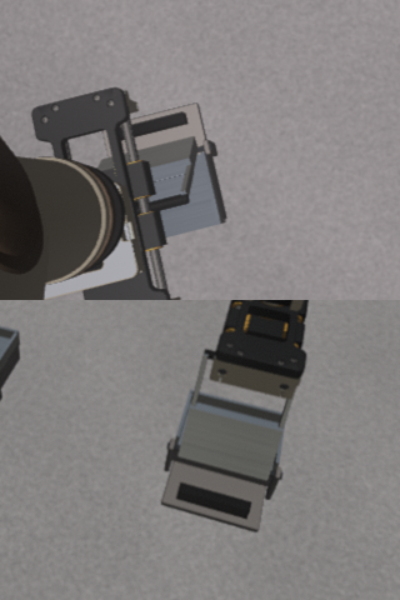

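The tray leans over the shelf at about 2.03 rad and its underside faces the scene camera. I let it settle and check the cassette with the wrist camera.

Call:
{"api": "step_arm", "payload": {
  "steps": [
    [0,0,0,0,0,0,0],
    [0,0,0,0,0,0,0],
    [0,0,0,0,0,0,0],
    [0,0,0,0,0,0,0],
    [0,0,0,0,0,0,0],
    [0,0,0,0,0,0,0]
  ]
}}

```text
clock: 7.9
eef_pos: [443.5, 167.1, 149.3]
eef_rot: [0.0, 0.623, 0.783, 0.0]
wrist_force: [-1.5, 0.1, 4.2]
finger_gap: 9.4
grip_force: 12.0
```

```bash
python3 - <<'E'
from h import *
cv2.imwrite("pics/w1.png",read_camera("wrist")[:,:,::-1])
E
```

```text
(no output)
```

View pics/w1.png

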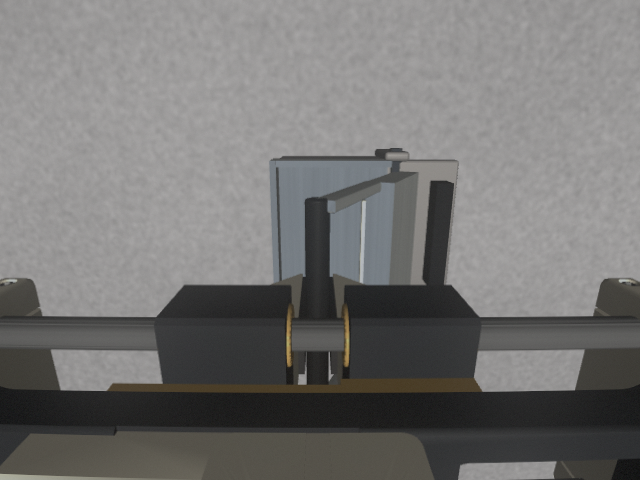

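A thin white strip shows at column 363 from row 200 down, just beyond the tray's rim. I'll check whether it fits a cassette lying on the shelf.

```bash
python3 - <<'E'
from h import *
p=camera_params("wrist");h=np.array([493,178.3,40]);c=np.radians(12.8);u=np.array([np.cos(c),np.sin(c),0]);v=np.array([-np.sin(c),np.cos(c),0])
for px in [(361,201),(365,201),(360,280),(364,280),(393,160),(273,160)]:
  for z in (46,66): 
    g=ray(p,px,z)-h; print(px,z,(g@u).round(1),(g@v).round(1))
E
```

```text
(361, 201) 46 -22.1 30.8
(361, 201) 66 -24.5 34.5
(365, 201) 46 -19.4 30.8
(365, 201) 66 -22.1 34.5
(360, 280) 46 -20.7 -25.4
(360, 280) 66 -23.3 -16.9
(364, 280) 46 -17.9 -25.3
(364, 280) 66 -20.7 -16.9
(393, 160) 46 -2.5 57.5
(393, 160) 66 -6.6 58.9
(273, 160) 46 -79.3 57.2
(273, 160) 66 -77.0 58.6
```

The strip's edge is at x ≈ -22, so the cassette may still be leaning on the rim. I'll go on to the stop and wait there.

Call:
{"api": "step_arm", "payload": {
  "steps": [
    [0,0,-0.4,0.2,0,0,0],
    [0,0,-0.4,0.2,0,0,0],
    [0,0,0,0,0,0,0],
    [0,0,0,0,0,0,0],
    [0,0,0,0,0,0,0],
    [0,0,0,0,0,0,0],
    [0,0,0,0,0,0,0]
  ]
}}

```text
clock: 8.65
eef_pos: [436.7, 165.6, 145.6]
eef_rot: [0.0, 0.623, 0.782, 0.001]
wrist_force: [4.6, 0.5, -0.1]
finger_gap: 9.4
grip_force: 12.0
```

```bash
python3 - <<'E'
from h import *
x,R,s=pose();print(s['clock'],x,s['finger_gap'],s['wrist_force'])
h=np.array([493,178.3,40]);u=np.array([np.cos(np.radians(12.8)),np.sin(np.radians(12.8)),0])
g=x-h+6*R[:,2];print('stand x',g@u,'z',g[2],np.arctan2(g[2],g@u))
p=camera_params("wrist")
im=read_camera("wrist")
for r in (190,200,205,220,250,275): 
    c=np.where(im[r,330:420].min(1)>180)[0]+330; print(r,c.min() if len(c) else None,c.max() if len(c) else None, [((ray(p,(float(cc),r),46)-h)@u).round(1) for cc in (c[[0,-1]] if len(c) else [])])
a=cv2.resize(im[140:300,260:470,::-1],None,fx=3,fy=3);cv2.imwrite("pics/w2.png",a)
E
```

```text
8.65 [436.66611436 165.60191895 145.58214153] 9.439824214143421 [ 4.58635178  0.50357682 -0.05205522]
stand x -57.7357701359534 z 99.58215259912974 2.0962157064867437
190 None None []
200 None None []
205 None None []
220 None None []
250 None None []
275 None None []
```

View pics/w2.png

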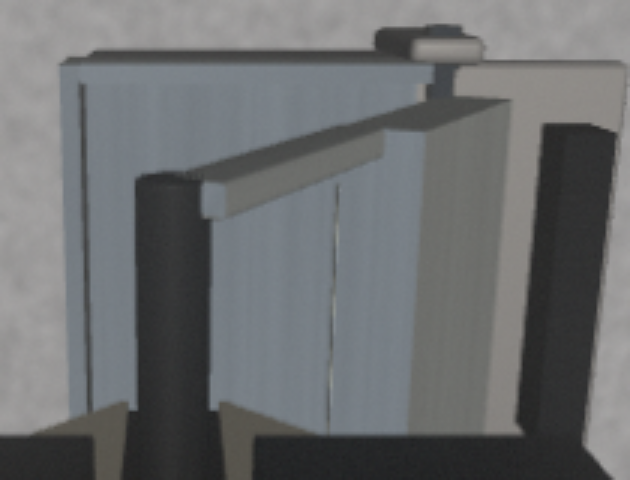

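The strip shifted 10 px right while the camera moved 7 mm, so the cassette stays put on the shelf and does not move with the tray. I bring the tray back to 1.7 rad and look again.

Call:
{"api": "step_arm", "payload": {
  "steps": [
    [0,0,0.98,-0.5,0,0,0],
    [0,0,1.07,-0.42,0,0,0],
    [0,0,1.11,-0.32,0,0,0],
    [0,0,1.13,-0.2,0,0,0],
    [0,0,0,0,0,0,0],
    [0,0,0,0,0,0,0]
  ]
}}

```text
clock: 9.3
eef_pos: [478.1, 175.0, 159.9]
eef_rot: [0.0, 0.623, 0.782, 0.0]
wrist_force: [-0.4, -0.6, 3.2]
finger_gap: 9.4
grip_force: 12.0
```

```bash
python3 - <<'E'
from h import *
x,R,s=pose();print(s['clock'],x,s['finger_gap'],s['wrist_force'])
h=np.array([493,178.3,40]);u=np.array([np.cos(np.radians(12.8)),np.sin(np.radians(12.8)),0])
g=x-h+6*R[:,2];print('stand x',g@u,'z',g[2],np.arctan2(g[2],g@u))
im=read_camera("wrist")
a=cv2.resize(im[130:300,220:430,::-1],None,fx=3,fy=3);cv2.imwrite("pics/w3.png",a)
a=np.linspace(1.7,0,21);P=np.c_[115*np.cos(a),-115*np.sin(a)]
print((np.diff(P,axis=0)/10).round(2).tolist())
E
```

```text
9.3 [478.11822465 175.03065934 159.92036017] 9.432449020819446 [-0.43951123 -0.62900088  3.20243967]
stand x -15.232972295628013 z 113.92036107889555 1.7037237994195562
[[0.97, -0.08], [0.98, -0.0], [0.97, 0.08], [0.96, 0.16], [0.95, 0.24], [0.92, 0.32], [0.89, 0.4], [0.85, 0.48], [0.81, 0.55], [0.76, 0.61], [0.71, 0.68], [0.65, 0.73], [0.58, 0.79], [0.51, 0.83], [0.44, 0.87], [0.36, 0.91], [0.29, 0.93], [0.21, 0.96], [0.12, 0.97], [0.04, 0.98]]
```

View pics/w3.png

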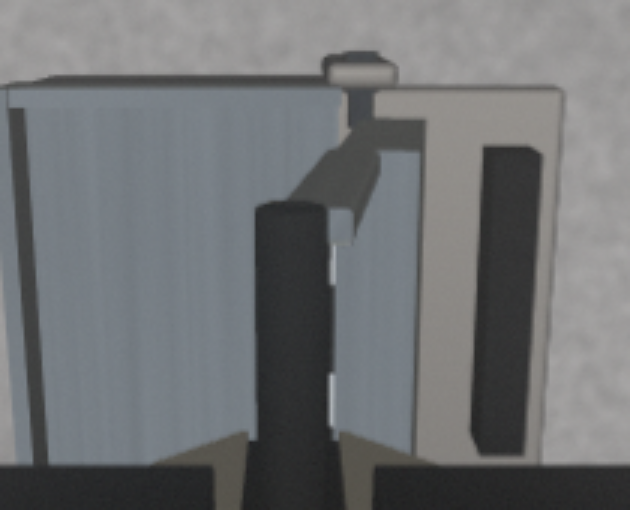

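White cassette ends show at crop rows 245–285 and 370–425, with a dark stretch between them, beside the bar. That fits a cassette lying on the shelf with its window up, so I lower the tray.

Call:
{"api": "step_arm", "payload": {
  "steps": [
    [0,0,0.97,-0.08,0,0,0],
    [0,0,0.98,0,0,0,0],
    [0,0,0.97,0.08,0,0,0],
    [0,0,0.96,0.16,0,0,0],
    [0,0,0.95,0.24,0,0,0],
    [0,0,0.92,0.32,0,0,0],
    [0,0,0.89,0.4,0,0,0],
    [0,0,0.85,0.48,0,0,0],
    [0,0,0.81,0.55,0,0,0],
    [0,0,0.76,0.61,0,0,0],
    [0,0,0,0,0,0,0]
  ]
}}

```text
clock: 10.45
eef_pos: [566.8, 195.5, 131.2]
eef_rot: [0.0, 0.623, 0.782, 0.0]
wrist_force: [1.4, -0.9, 0.0]
finger_gap: 9.6
grip_force: 12.0
```

Call:
{"api": "step_arm", "payload": {
  "steps": [
    [0,0,0.71,0.68,0,0,0],
    [0,0,0.65,0.73,0,0,0],
    [0,0,0.58,0.79,0,0,0],
    [0,0,0.51,0.83,0,0,0],
    [0,0,0.44,0.87,0,0,0],
    [0,0,0.36,0.91,0,0,0],
    [0,0,0.29,0.93,0,0,0],
    [0,0,0.21,0.96,0,0,0],
    [0,0,0.12,0.9,0,0,0],
    [0,0,0.04,0.8,0,0,0],
    [0,0,0,0,0,0,0],
    [0,0,0,0,0,0,0]
  ]
}}

```text
clock: 11.65
eef_pos: [605.2, 204.4, 48.0]
eef_rot: [0.001, 0.623, 0.782, 0.001]
wrist_force: [4.9, -0.6, -0.3]
finger_gap: 9.3
grip_force: 12.0
```

```bash
python3 - <<'E'
from h import *
x,R,s=pose();print(s['clock'],x,s['finger_gap'],s['wrist_force'])
E
```

```text
11.65 [605.17293031 204.41944855  48.00153715] 9.259942346639933 [ 4.90733941 -0.61801552 -0.27192041]
```

The tray is essentially down: z is 48, within 1 mm of the grasp height. I open to 40 %, rise straight up and look.

Call:
{"api": "step_arm", "payload": {
  "steps": [
    [40,0,0,0,0,0,0],
    [40,0,0,0,0,0,0],
    [40,0,0,0,0,0,0],
    [40,0,0,0,0,0,0],
    [40,0,0,-1,0,0,0],
    [40,0,0,-3,0,0,0],
    [40,0,0,-4,0,0,0],
    [40,0,0,-4,0,0,0],
    [40,0,0,-4,0,0,0],
    [40,0,4,0,0,0,0],
    [40,0,4,0,0,0,0],
    [40,0,0,0,0,0,0]
  ]
}}

```text
clock: 12.85
eef_pos: [685.5, 222.5, 208.4]
eef_rot: [0.001, 0.623, 0.782, 0.001]
wrist_force: [-1.0, -0.3, -0.1]
finger_gap: 36.8
grip_force: 0.0
```

```bash
python3 - <<'E'
from h import *
x,R,s=pose();print(s['clock'],x,s['finger_gap'],s['wrist_force'])
a=read_camera("wrist")[100:320,:400,::-1]
b=read_camera("scene")[150:400,100:500,::-1]
cv2.imwrite("pics/w4.png",cv2.resize(np.vstack([a,b]),None,fx=1.25,fy=1.25))
E
```

```text
12.85 [685.46875834 222.45461208 208.42902664] 36.84314562437359 [-0.96105077 -0.2925161  -0.09721874]
```

View pics/w4.png

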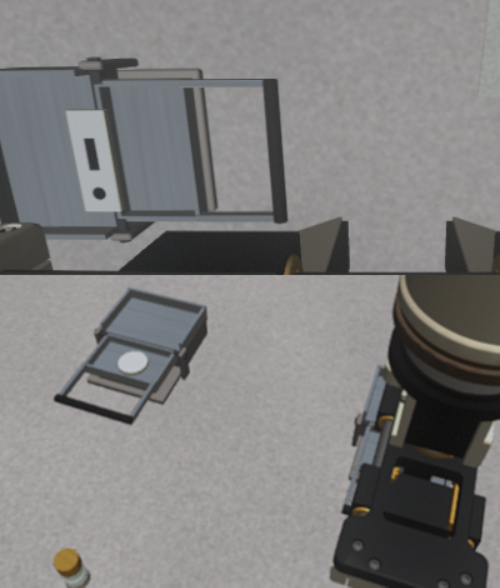

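The wrist view shows the cassette window up on the shelf by the hinge (crop (67,110)–(121,211)), with its tray empty and flat. In the scene view the disc's tray is down. I'll do a quick check of the position, then finish.

```bash
python3 - <<'E'
from h import *
p=camera_params("wrist");h=np.array([493,178.3,40]);c=np.radians(12.8);u=np.array([np.cos(c),np.sin(c),0]);v=np.array([-np.sin(c),np.cos(c),0])
for q in [(67,110),(104,110),(121,211),(86,212)]:
    g=ray(p,(q[0]/1.25,100+q[1]/1.25),46)-h;print((g@u).round(1),(g@v).round(1))
E
```

```text
-24.9 31.2
0.3 31.2
0.0 -39.9
-25.4 -40.9
```

The measured footprint is 25 × 72 mm, so it lies flat, with its centre at x ≈ -12 mm and y ≈ -5 mm. Handing in.

```bash
python3 -c "
from plant import *
print(finish_job())"
```

```text
the job is handed in; nothing more can be done
None
```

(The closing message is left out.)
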